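# Hang the deflasking mallet in its slotted ring

### The job

Lift the mallet straight up out of the blue drip stand and lower it handle-first through the blue ring of the holder, feeling for the slot by turning it gently under light pressure until its cross pin drops in and the head sits fully home on the ring. Never press or knock it hard against the ring (40 N is too much), let go of it hanging upright and still, and leave the other things on the bench alone.

Things in the scene. Friction and masses are not known exactly. Their poses are not given: they have to be found in the camera images.
- mallet_head (a point): Centre of the mallet's block head, half-way up it, on the handle's axis. The mallet (about 250 g) stands head up in the drip stand. Head: brown with white ends, 86 mm long (its x), 34 mm wide (y), 50 mm high (z, up along the handle). Grip it across the 34 mm; keep fingertips above its underside, 25 mm below this point.
- mallet_shoulder (a point): Centre of the head's underside, which catches on the ring; axes as the head's. A steel cross pin, 6 mm thick and 46 mm long, runs through the handle just below it along x (the head's length); the pin's underside is 8 mm below the head's underside.
- mallet_foot (a point): Centre of the flat lower end of the mallet's handle, 100 mm below the head's underside. Handle: round, wooden, 20 mm in diameter, straight; its last 6 mm taper to 15 mm.
- mallet: The whole mallet, one rigid piece. Origin at the centre of the handle's lower end; axes as the head's.
- stand_top (a point): Centre of the bore's mouth on top of the drip stand, a fixed blue block 90 x 90 mm, 70 mm high, on a 120 mm grey foot. The upright bore is 26 mm wide and 65 mm deep; the handle stands loosely on its floor.
- ring_mouth (a point): Centre of the top face of the fixed blue ring on the holder, 130 mm above the table; z up, x from the ring towards the post. Bore 24 mm, outside 52 mm, 22 mm high, open below. Across the top face runs a slot for the cross pin, through the ring's centre and both its sides: 9 mm wide, 11 mm deep. The slot's exact angle is not measured: see holder.
- holder: Fixed rigid holder: 12 mm base plate, post, arm and ring; origin on the table under the ring's centre, axes as ring_mouth. The ring is clamped with its slot anywhere within 0.6 rad of the x axis, so see or feel for it: off the slot the pin stops on the ring's top face with the head 8 mm too high; within about 0.06 rad it drops in. Post and arm are lower than the ring's top.
- cast: yellow and white plaster tooth cast, 60 x 66 mm, 29 mm high, loose; leave it alone. Origin under its centre.
- flask: brass moulding flask, round, 90 mm across, 58 mm high, loose; leave it alone. Origin under its centre.
- bowl: green mixing bowl, 120 mm across, 65 mm high, loose; leave it alone. Origin under its centre.
- bottle: brown glass bottle, 56 mm across, 130 mm high, loose; leave it alone. Origin under its centre.
- jar: white jar with red cap, 64 mm across, 70 mm high, loose; leave it alone. Origin under its centre.
- spatula: plaster spatula lying flat, red grip, steel blade, 205 mm long, 14 mm high, loose; leave it alone. Origin under its centre.

How it is judged:
By the outcome, as a careful person would: the job done as asked, in the order asked, and still so for the second after the job is handed in, with the robot touching nothing.
It also fails if it takes over 67 s, if anything falls off the work surface, if the arm or the gripper's body presses on something with over 40 N, if the wrist force passes 120 N, or if a joint passes its speed limit or range.

### The arm

A 6-joint arm with a two-finger parallel gripper is mounted at the origin on the work surface. World frame = base frame: x ahead of the robot, y to its left, z up, the work surface at z = 0. Lengths are in m, angles in rad, forces in N, time in s.
With the tool pointing down it reaches from about 0.275 to 0.875 m from the base axis. Payload 12.5 kg.
Tool frame: the origin (TCP) lies at the very end of the fingers, on their centre line; the grasp point (between the pads) lies 19 mm behind it (manip.grasp_offset is the distance from the TCP to the grasp point, in m); z points along the fingers, y is the direction in which the jaws open and shut (so a half turn about z gives the same grasp; the last joint's range is limited). The gripper opens to 85 mm and grips with 20 to 120 N. Pads are 22 mm wide; open, the fingers measure 114 mm over their backs; the gripper's body (76 mm by 85 mm) begins 54 mm behind the grasp point. The pads swing forward as they close: fully open they stand 13 mm farther back than shut.
Start: joints at [1.018, 0.351, 1.652, -0, 1.139, -0.085], TCP at [0.248, 0.491, 0.206] pointing down, gripper open.
Joint ranges: [-2.75, 2.75], [-0.79, 2.1], [0.01, 2.65], [-1.57, 4.71], [0.07, 3.14], [-2.87, 2.87]. Speed limits (rad/s): [2.22, 2.22, 2.79, 3.14, 3.14, 3.14].

### API

Orientations are given as a unit quaternion [x, y, z, w].
In Python, from station import manip gives the robot as it stands.
- The arm moves only by the tool drive_tool, never from a script. Its argument "series" is a list of rows, each an object with "gripper": the finger opening in mm, from 0 to 85.4; "travel": the shift along the world's x, y, z in mm, a list of three; "turn": the turn about the world's z in rad. A call has 1 to 8 rows; each row shifts and turns the commanded pose from where the row before left it; what a row does not reach is not made up. A row lasts 1/12 s, in which the tool goes at most 41.7 mm and 7.16 degrees, less where a joint would pass 70% of its speed; a pose out of reach is approached as far as the arm can. A call is refused whole if a number of a shift passes 41.7 or a number of a turn 0.125, either way. A call with a gripper value outside its range is refused whole. The fingers move at their own pace and stop on an object; the grip force is fixed at half the most. Time passes only in rows, so rows that do not move let the fingers close. It gives the time, the measured TCP pose, the force and the opening at its end, in the units of the state.
- manip.sense(): the state, without advancing time (a new reading comes with each control period).
- manip.read_camera(name): name is "side" or "top"; returns (picture, depth): 480x640x3 uint8, red, green, blue; 480x640 float32, m along the optical axis (not along the pixel's ray), 0 where there is no reading.
- manip.camera_params(name): a dict with "camera_matrix" (3x3 intrinsics, pixels), "k1" (the pictures are not rectified: a ray, as slopes to the right and down, at radius r is drawn at 1 + k1 r^2 times it, then the intrinsics apply), "rvec" (rotation vector, rad) and "tvec" (3), from world to camera coordinates, as OpenCV has them. Camera axes: x right, y down, z forward; pixel columns grow to the right and rows downward; lengths in m; the calibration is good to about 2 mm. A picture is of the moment at which its call begins. camera_params takes no time and is no camera call.
- manip.finish_job(): hands the job in, once; it reports no verdict.
The state is a dict: "t": time; "joints": joint angles; "qvel": joint speeds; "joint_efforts": joint torques, N m; "tcp_pos": TCP position; "orientation": TCP orientation; "contact_force": force on the tool from outside, world axes, zero at the start; "ft_torque": the same for the moment, N m; "grip_width": opening from 0.0 (shut) to 1.0 (fully open).
Only numpy, scipy, OpenCV 4.12 (cv2) and the standard library are available. Lean on these libraries where they do the work, as an engineer would, in place of code of your own. Each camera call takes 0.05 s, during which the arm holds its last target.

## Working session

There is one attempt and no reset: what is moved stays moved. The work goes in short steps, Python scripts to look and compute and a tool call to move; the robot and the scene stay as the last step left them, time stands still between calls to the robot, and variables do not carry over. Pictures are saved under pics/ and viewed, and the job is handed in when it is done.

Besides the shell and the picture viewer there is one more tool, called after "Call:" as a command line: name --argument value ..., lists and objects as JSON in quotes. drive_tool: Moves the arm, as the interface text tells. Its arguments: {"type":"object","properties":{"series":{"type":"array"}},"required":["series"]}

```bash
ls; mkdir -p pics; cat > h.py <<'E'
import numpy as np, cv2
from station import manip
def cam(n,tag):
    p,d=manip.read_camera(n); np.savez(f'{tag}_{n}.npz',p=p,d=d)
    cv2.imwrite(f'pics/{tag}_{n}.png',p[:,:,::-1]); return p,d
def world(n,uv,z):
    """uv Nx2, z depth"""
    c=manip.camera_params(n);K=np.array(c['camera_matrix']);k=c['k1']
    uv=np.asarray(uv,float).reshape(-1,1,2)
    x=cv2.undistortPoints(uv,K,np.array([k,0,0,0,0.])).reshape(-1,2)
    z=np.asarray(z,float).reshape(-1,1)
    X=np.hstack([x*z,z]);R=cv2.Rodrigues(np.array(c['rvec'],float))[0]
    return (X-np.array(c['tvec']).reshape(1,3))@R
def cloud(n,d):
    v,u=np.nonzero(d>0); return np.c_[u,v],world(n,np.c_[u,v],d[v,u])
def proj(n,P):
    c=manip.camera_params(n)
    return cv2.projectPoints(np.asarray(P,float).reshape(-1,1,3),np.array(c['rvec'],float),np.array(c['tvec'],float),np.array(c['camera_matrix']),np.array([c['k1'],0,0,0,0.]))[0].reshape(-1,2)
E
python3 - <<'E'
from h import *
for n in('top','side'):
    cam(n,'a');print(manip.camera_params(n))
print(manip.sense(), manip.grasp_offset)
E
```

```text
pics
{'camera_matrix': array([[488.90057983,   0.        , 316.44009009],
       [  0.        , 488.90057983, 250.868691  ],
       [  0.        ,   0.        ,   1.        ]]), 'k1': -0.13429467991168434, 'rvec': array([ 2.13086883, -2.14217721,  0.18780905]), 'tvec': array([-0.02376479,  0.60784337,  1.04811421])}
{'camera_matrix': array([[510.1283991 ,   0.        , 315.08313407],
       [  0.        , 510.1283991 , 244.40316838],
       [  0.        ,   0.        ,   1.        ]]), 'k1': 0.015814877615057336, 'rvec': array([ 2.34168682, -0.5151805 ,  0.21265487]), 'tvec': array([-0.55034181,  0.25491908,  0.93089551])}
{'t': 0.1, 'joints': array([ 1.01842671e+00,  3.51197954e-01,  1.65237017e+00, -2.58207196e-05,
        1.13906764e+00, -8.45926224e-02]), 'qvel': array([-9.28540749e-04, -4.16787340e-03, -7.95468229e-04, -1.22629342e-03,
        5.08770574e-04, -1.56342823e-05]), 'joint_efforts': array([ 2.04447912e-03, -5.06825173e+01, -2.91876251e+01,  3.75097159e-06,
        2.57426997e-03,  5.00252767e-06]), 'tcp_pos': array([0.24780707, 0.49065062, 0.20579989]), 'orientation': array([ 2.31756598e-01,  9.72773667e-01, -4.98995428e-04, -1.52177402e-04]), 'contact_force': array([-0.5002321 , -0.38847767,  0.76377377]), 'ft_torque': array([ 0.0259757 , -0.08089873, -0.00773653]), 'grip_width': 1.0023015875449575} 0.0187
```

View pics/a_top.png

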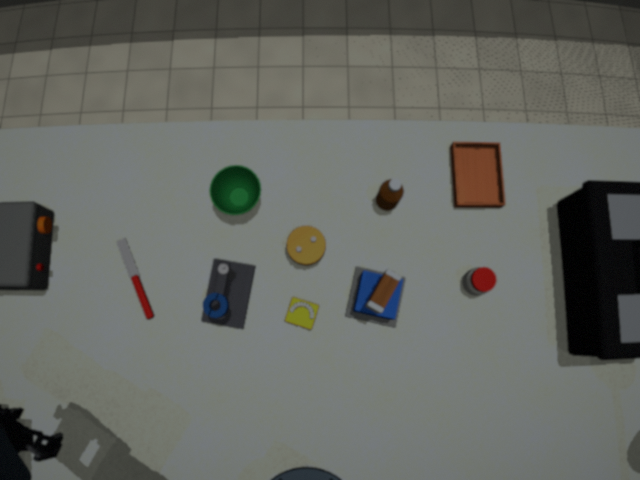

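View pics/a_side.png

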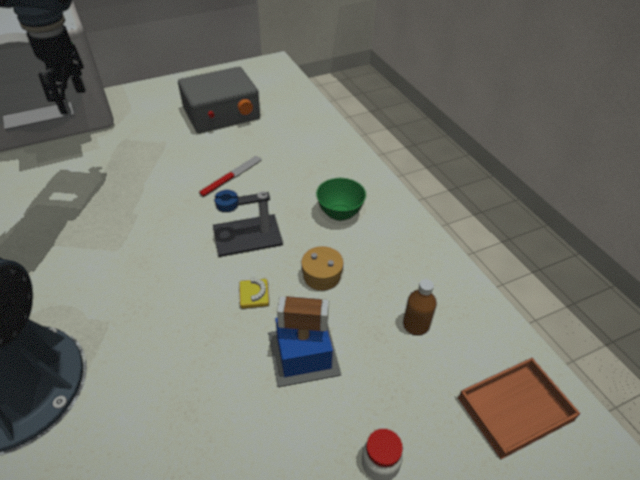

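The top view shows the mallet head at about (384,291) and the ring at (216,306). In the side view they are at (304,314) and (227,201). Next I'll measure both.

```bash
python3 - <<'E'
from h import *
z=np.load('a_top.npz');p,d=z['p'],z['d']
a=cv2.resize(p[240:340,340:430,::-1],None,fx=6,fy=6,interpolation=cv2.INTER_CUBIC)[:600,:400]
b=cv2.resize(p[285:330,190:245,::-1],None,fx=10,fy=10,interpolation=cv2.INTER_CUBIC)
cv2.imwrite('pics/z1.png',cv2.resize(p[255:330,340:420,::-1],None,fx=7,fy=7,interpolation=cv2.INTER_CUBIC));cv2.imwrite('pics/z2.png',b)
z2=np.load('a_side.npz');
cv2.imwrite('pics/z3.png',cv2.resize(z2['p'][180:225,195:275,::-1],None,fx=9,fy=9,interpolation=cv2.INTER_CUBIC))
for n,zz,box in (('top',z,(350,260,415,325)),('side',z2,(265,285,345,385))):
    uv,W=cloud(n,zz['d']);x0,y0,x1,y1=box
    m=(uv[:,0]>x0)&(uv[:,0]<x1)&(uv[:,1]>y0)&(uv[:,1]<y1)
    w=W[m]; print(n,'table',np.median(w[w[:,2]<.01],0)if (w[:,2]<.01).any() else'')
    print(np.histogram(w[:,2],np.arange(-.01,.2,.01)))
    t=w[w[:,2]>.145]; print('head top',t.mean(0),len(t),np.median(t[:,2]))
    r=cv2.minAreaRect((t[:,:2]*1000).astype(np.float32));print(r)
for n,zz,box in (('top',z,(190,285,245,330)),('side',z2,(205,185,250,220))):
    uv,W=cloud(n,zz['d']);x0,y0,x1,y1=box
    m=(uv[:,0]>x0)&(uv[:,0]<x1)&(uv[:,1]>y0)&(uv[:,1]<y1)
    m&=(W[:,2]>.11)
    col=zz['p'][uv[m][:,1],uv[m][:,0]].astype(int); w=W[m];bl=(col[:,2]>col[:,0]+25)
    t=w[bl];print(n,'ring',len(t),t.mean(0),t.min(0),t.max(0)); print(np.histogram(t[:,2],np.arange(.1,.15,.004)))
    print(cv2.minEnclosingCircle((t[:,:2]*1000).astype(np.float32)))
    print('all>.11',w.mean(0),len(w))
E
```

```text
top table [ 0.52275203 -0.20736457  0.00138268]
(array([ 723, 1420,   41,   25,   23,   25,   24,  452,  542,    0,    0,
          2,   18,   21,   19,   23,  715,    7,    0,    0]), array([-0.01,  0.  ,  0.01,  0.02,  0.03,  0.04,  0.05,  0.06,  0.07,
        0.08,  0.09,  0.1 ,  0.11,  0.12,  0.13,  0.14,  0.15,  0.16,
        0.17,  0.18,  0.19]))
head top [ 0.50867    -0.1622514   0.15574212] 733 0.15589151971684012
((509.30743408203125, -162.896484375), (34.53193283081055, 86.34115600585938), 59.630855560302734)
side table [ 0.5327629  -0.135119    0.00132539]
(array([1062, 2768,  253,  150,  147,  166,  160,  651,  779,   35,   14,
         36,  162,  171,  163,  180,  897,    0,    0,    0]), array([-0.01,  0.  ,  0.01,  0.02,  0.03,  0.04,  0.05,  0.06,  0.07,
        0.08,  0.09,  0.1 ,  0.11,  0.12,  0.13,  0.14,  0.15,  0.16,
        0.17,  0.18,  0.19]))
head top [ 0.50568144 -0.1670271   0.15509673] 984 0.15581147838118334
((506.8218994140625, -164.25428771972656), (36.685096740722656, 86.17060852050781), 59.06206512451172)
top ring 410 [0.48248292 0.18360117 0.1282013 ] [0.45749922 0.15806629 0.11174206] [0.51025307 0.2083797  0.13567628]
(array([  0,   0,   2,   5,  36,  27,  48, 243,  49,   0,   0,   0]), array([0.1  , 0.104, 0.108, 0.112, 0.116, 0.12 , 0.124, 0.128, 0.132,
       0.136, 0.14 , 0.144, 0.148]))
((483.7215576171875, 183.65721130371094), 26.956939697265625)
all>.11 [0.48708719 0.18250072 0.12618051] 507
side ring 373 [0.47976916 0.17899555 0.12609788] [0.45628004 0.15542499 0.11007806] [0.50397272 0.20875648 0.13422407]
(array([  0,   0,   4,  20,  33,  50,  81, 174,  11,   0,   0,   0]), array([0.1  , 0.104, 0.108, 0.112, 0.116, 0.12 , 0.124, 0.128, 0.132,
       0.136, 0.14 , 0.144, 0.148]))
((480.3489074707031, 181.86891174316406), 27.005172729492188)
all>.11 [0.48658871 0.17680074 0.12332771] 557
```

```bash
python3 -c "
import cv2
print([cv2.imread(f'pics/z{i}.png').shape for i in (1,2,3)])"
```

```text
[(525, 560, 3), (450, 550, 3), (405, 720, 3)]
```

View pics/z1.png

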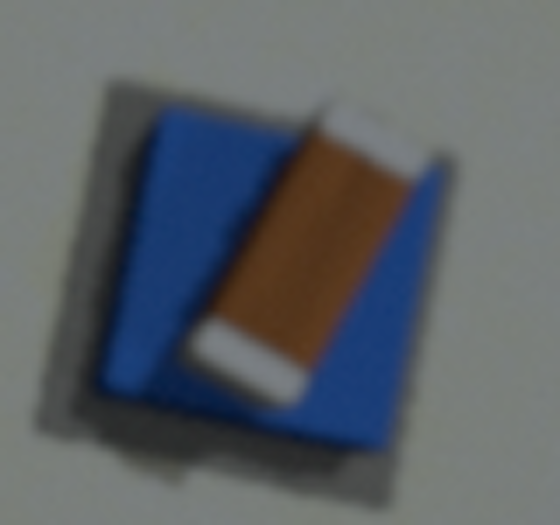

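View pics/z2.png

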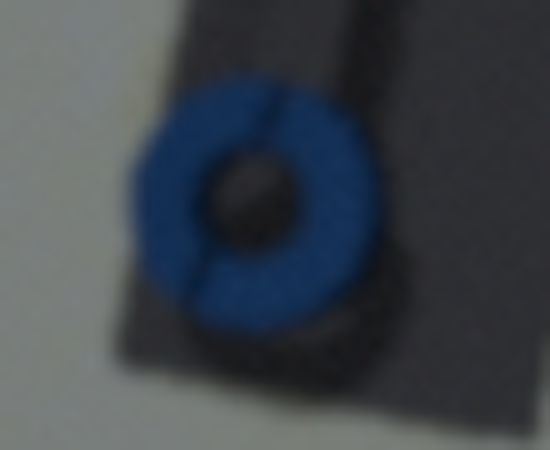

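View pics/z3.png

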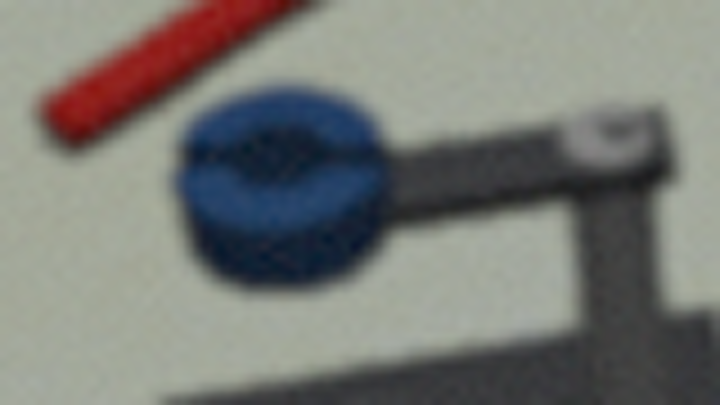

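```bash
cat >> h.py <<'E'
def onplane(n,uv,h):
    A=world(n,uv,np.ones(len(uv)));B=world(n,uv,2*np.ones(len(uv)))
    s=((h-A[:,2])/(B[:,2]-A[:,2]))[:,None];return A+s*(B-A)
E
python3 - <<'E'
from h import *
T=np.load('a_top.npz');S=np.load('a_side.npz')
# slot ends
for n,uv in(('top',[(190+27.3,285+9.6),(190+19.4,285+29.7)]),('side',[(195+191/9-.5,180+158/9-.5),(195+383/9-.5,180+157/9-.5)])):
    P=onplane(n,np.array(uv),.130);dd=P[0]-P[1];print(n,'slot',P,np.arctan2(dd[1],dd[0])%np.pi,np.linalg.norm(dd))
# ring via silhouette: synth ring mask vs blue mask, optimise xy
from scipy.optimize import minimize
th=np.linspace(0,2*np.pi,60)
def blue(p):
    p=p.astype(int);return (p[:,:,2]>p[:,:,0]+30)&(p[:,:,2]>60)
for n,Z,box in(('top',T,(190,285,245,330)),('side',S,(205,180,250,220))):
    x0,y0,x1,y1=box;m=blue(Z['p'])[y0:y1,x0:x1];c=cv2.findContours(m.astype(np.uint8),cv2.RETR_EXTERNAL,cv2.CHAIN_APPROX_NONE)[0]
    c=max(c,key=cv2.contourArea)[:,0]+[x0,y0]
    def f(q,full=0):
        P=np.vstack([np.c_[q[0]+.026*np.cos(th),q[1]+.026*np.sin(th),0*th+h] for h in(.130,.108)])
        hull=cv2.convexHull(proj(n,P).astype(np.float32))
        ds=[cv2.pointPolygonTest(hull,(float(a),float(b)),True) for a,b in c]
        return np.sum((np.array(ds)-0.4)**2)
    r=minimize(f,[.482,.182],method='Nelder-Mead',options=dict(initial_simplex=[[.482,.182],[.486,.182],[.482,.186]]));print(n,'ring',r.x,r.fun/len(c))
# head box fit
for n,Z,box in(('top',T,(355,262,410,322)),('side',S,(270,290,335,335))):
    x0,y0,x1,y1=box;hs=Z['p'].astype(int);m=~blue(Z['p'])
    uv,W=cloud(n,Z['d']);k=(W[:,2]>.107)&(uv[:,0]>x0)&(uv[:,0]<x1)&(uv[:,1]>y0)&(uv[:,1]<y1)
    mm=np.zeros(Z['d'].shape,np.uint8);mm[uv[k][:,1],uv[k][:,0]]=1
    c=max(cv2.findContours(mm,cv2.RETR_EXTERNAL,cv2.CHAIN_APPROX_NONE)[0],key=cv2.contourArea)[:,0]
    def g(q):
        C,s_=np.cos(q[2]),np.sin(q[2]);P=[]
        for a in(-.043,.043):
            for b in(-.017,.017):
                for h in(.105,.155):P.append([q[0]+C*a-s_*b,q[1]+s_*a+C*b,h])
        hull=cv2.convexHull(proj(n,P).astype(np.float32))
        return np.sum((np.array([cv2.pointPolygonTest(hull,(float(a),float(b)),True) for a,b in c])-.4)**2)
    best=min((minimize(g,[.508,-.1635,a0],method='Nelder-Mead',options=dict(initial_simplex=np.array([.508,-.1635,a0])+np.vstack([np.zeros(3),np.diag([.004,.004,.1])]))) for a0 in(-.52,)),key=lambda r:r.fun)
    print(n,'head',best.x,best.fun/len(c))
# long-axis sanity
uv,W=cloud('top',T['d'])
E
python3 - <<'E'
import sys;sys.path.insert(0,'.')
from h import *
print(onplane('top',np.array([(340+243/7,255+360/7),(340+375/7,255+140/7)]),.155))
from scipy.spatial.transform import Rotation as R
print(R.from_quat(manip.sense()['orientation']).as_matrix().round(3))
E
```

```text
top slot [[0.50368314 0.17892063 0.13      ]
 [0.46228641 0.19441283 0.13      ]] 2.7834909305159634 0.04420064821405794
side slot [[0.46132035 0.19166976 0.13      ]
 [0.50279089 0.17315722 0.13      ]] 2.72173475290029 0.045414975939642666
top ring [0.48314747 0.18581376] 0.9359480562569666
side ring [0.48859626 0.21254629] 6.153720390964664
top head [ 0.50930706 -0.16323297 -0.53609961] 0.09584252474125408
side head [ 0.50790358 -0.16257798 -0.52559255] 0.40382296581150934
[[ 0.47657894 -0.1423561   0.155     ]
 [ 0.53973797 -0.18224779  0.155     ]]
[[-0.893  0.451 -0.001]
 [ 0.451  0.893 -0.001]
 [ 0.    -0.001 -1.   ]]
```

```bash
python3 - <<'E'
from h import *
from scipy.optimize import minimize
th=np.linspace(0,2*np.pi,60)
for n,box in(('top',(195,285,240,325)),('side',(208,182,248,218))):
    Z=np.load(f'a_{n}.npz');p=Z['p'].astype(int);x0,y0,x1,y1=box
    q=p[y0:y1,x0:x1];m=(q[:,:,2]>1.35*q[:,:,0])&(q[:,:,2]-q[:,:,0]>15)
    m=cv2.morphologyEx(m.astype(np.uint8),cv2.MORPH_OPEN,np.ones((3,3)))
    c=max(cv2.findContours(m,cv2.RETR_EXTERNAL,cv2.CHAIN_APPROX_NONE)[0],key=cv2.contourArea)
    h0=cv2.convexHull(c)[:,0]+[x0,y0]; full=np.zeros((480,640),np.uint8);cv2.fillConvexPoly(full,h0,1)
    print(n,m.sum(),full.sum(),h0.min(0),h0.max(0))
    yy,xx=np.nonzero(full)
    def f(q):
        P=np.vstack([np.c_[q[0]+.026*np.cos(th),q[1]+.026*np.sin(th),0*th+h] for h in(.130,.108)])
        g=np.zeros((480*8,640*8),np.uint8)
        hull=cv2.convexHull(proj(n,P).astype(np.float32))
        g=np.zeros((480,640),np.uint8);cv2.fillConvexPoly(g,np.round(hull*16).astype(int),1,shift=4)
        return hull,g
    def cost(q):
        hull,_=f(q);ds=np.array([cv2.pointPolygonTest(hull,(float(a),float(b)),True) for a,b in (c[:,0]+[x0,y0])])-.4
        return np.sum(np.minimum(np.abs(ds),2)**1)
    r=min((minimize(cost,[a,b],method='Nelder-Mead',options=dict(initial_simplex=[[a,b],[a+.004,b],[a,b+.004]])) for a in(.478,.484,.49) for b in(.178,.184,.19)),key=lambda r:r.fun)
    print(r.x,r.fun/len(c))
E
```

```text
top 496 569 [203 292] [228 318]
[0.48322901 0.18451508] 0.46575089922575763
side 404 416 [215 190] [238 210]
[0.4834566  0.18950745] 1.1093532395735672
```

Call:
drive_tool --series '[{"travel": [13, -32.7, 3], "turn": -0.0075, "gripper": 85}, {"travel": [13, -32.7, 3], "turn": -0.0075, "gripper": 85}, {"travel": [13, -32.7, 3], "turn": -0.0075, "gripper": 85}, {"travel": [13, -32.7, 3], "turn": -0.0075, "gripper": 85}, {"travel": [13, -32.7, 3], "turn": -0.0075, "gripper": 85}, {"travel": [13, -32.7, 3], "turn": -0.0075, "gripper": 85}, {"travel": [13, -32.7, 3], "turn": -0.0075, "gripper": 85}, {"travel": [13, -32.7, 3], "turn": -0.0075, "gripper": 85}]'

```text
t: 0.77
tcp_pos: [0.3521, 0.2277, 0.2303]
orientation: [0.261, 0.965, -0.0, -0.0]
contact_force: [1.2, -0.7, 0.6]
grip_width: 0.997
```

Call:
drive_tool --series '[{"travel": [13, -32.7, 0], "turn": 0, "gripper": 85}, {"travel": [13, -32.7, 0], "turn": 0, "gripper": 85}, {"travel": [13, -32.7, 0], "turn": 0, "gripper": 85}, {"travel": [13, -32.7, 0], "turn": 0, "gripper": 85}, {"travel": [13, -32.7, 0], "turn": 0, "gripper": 85}, {"travel": [13, -32.7, 0], "turn": 0, "gripper": 85}, {"travel": [13, -32.7, 0], "turn": 0, "gripper": 85}, {"travel": [13, -32.7, 0], "turn": 0, "gripper": 85}]'

```text
t: 1.43
tcp_pos: [0.4561, -0.0341, 0.2302]
orientation: [0.261, 0.965, 0.0, -0.0]
contact_force: [-0.4, 1.1, 0.1]
grip_width: 0.997
```

Call:
drive_tool --series '[{"travel": [13, -32.7, 0], "turn": 0, "gripper": 85}, {"travel": [13, -32.7, 0], "turn": 0, "gripper": 85}, {"travel": [13, -32.7, 0], "turn": 0, "gripper": 85}, {"travel": [13, -32.7, 0], "turn": 0, "gripper": 85}, {"travel": [0, 0, 0], "turn": 0, "gripper": 85}, {"travel": [0, 0, 0], "turn": 0, "gripper": 85}]'

```text
t: 1.93
tcp_pos: [0.5079, -0.1643, 0.2296]
orientation: [0.262, 0.965, 0.0, -0.001]
contact_force: [-0.2, 0.7, 0.6]
grip_width: 1.0
```

Call:
drive_tool --series '[{"travel": [0.5, 1, -25], "turn": 0, "gripper": 85}, {"travel": [0, 0, -25], "turn": 0, "gripper": 85}, {"travel": [0, 0, -25], "turn": 0, "gripper": 85}, {"travel": [0, 0, -20], "turn": 0, "gripper": 85}, {"travel": [0, 0, -15], "turn": 0, "gripper": 85}, {"travel": [0, 0, -5], "turn": 0, "gripper": 85}, {"travel": [0, 0, 0], "turn": 0, "gripper": 85}]'

```text
t: 2.52
tcp_pos: [0.5077, -0.161, 0.1145]
orientation: [0.26, 0.965, 0.0, -0.001]
contact_force: [-0.1, 0.2, 0.6]
grip_width: 0.994
```

```bash
python3 - <<'E'
from h import *
p,d=cam('side','b');cv2.imwrite('pics/b1.png',cv2.resize(p[230:400,220:390,::-1],None,fx=3.5,fy=3.5,interpolation=cv2.INTER_CUBIC))
E
```

```text
(no output)
```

View pics/b1.png

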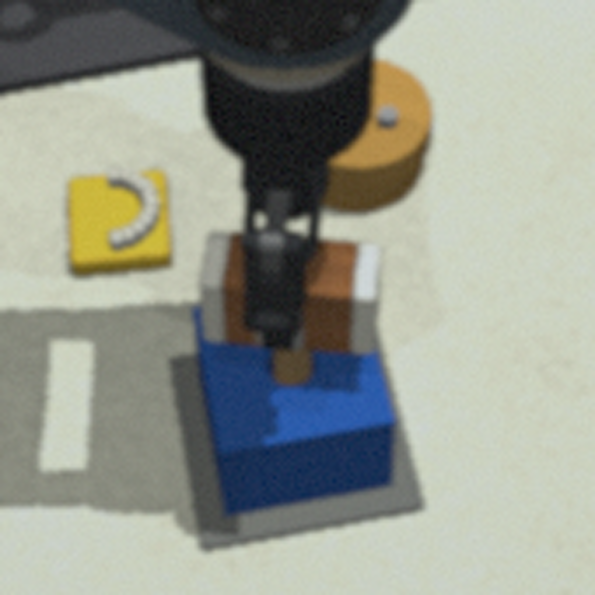

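Call:
drive_tool --series '[{"travel": [1, -2, 0], "turn": 0, "gripper": 85}, {"travel": [0, 0, 0], "turn": 0, "gripper": 60}, {"travel": [0, 0, 0], "turn": 0, "gripper": 40}, {"travel": [0, 0, 0], "turn": 0, "gripper": 25}, {"travel": [0, 0, 0], "turn": 0, "gripper": 20}, {"travel": [0, 0, 0], "turn": 0, "gripper": 20}, {"travel": [0, 0, 0], "turn": 0, "gripper": 20}, {"travel": [0, 0, 0], "turn": 0, "gripper": 20}]'

```text
t: 3.23
tcp_pos: [0.5099, -0.1643, 0.1159]
orientation: [0.261, 0.965, -0.0, 0.001]
contact_force: [-1.1, -0.5, 5.7]
grip_width: 0.381
```

```bash
python3 - <<'E'
from h import *
s=manip.sense();print({k:np.round(s[k],4) for k in('t','tcp_pos','orientation','contact_force','ft_torque','grip_width')})
p,d=cam('side','c');cv2.imwrite('pics/c1.png',cv2.resize(p[280:400,250:360,::-1],None,fx=5,fy=5,interpolation=cv2.INTER_CUBIC))
E
```

```text
{'t': np.float64(3.2333), 'tcp_pos': array([ 0.5099, -0.1643,  0.1159]), 'orientation': array([ 2.609e-01,  9.654e-01, -1.000e-04,  6.000e-04]), 'contact_force': array([-1.0804, -0.5253,  5.7255]), 'ft_torque': array([0.0721, 0.1126, 0.003 ]), 'grip_width': np.float64(0.3814)}
```

View pics/c1.png

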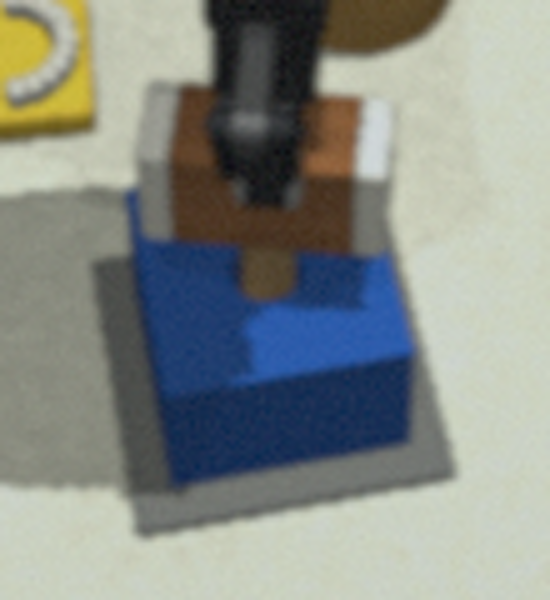

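Call:
drive_tool --series '[{"travel": [0, 0, 6], "turn": 0, "gripper": 20}, {"travel": [0, 0, 12], "turn": 0, "gripper": 20}, {"travel": [0, 0, 15], "turn": 0, "gripper": 20}, {"travel": [0, 0, 20], "turn": 0, "gripper": 20}, {"travel": [0, 0, 20], "turn": 0, "gripper": 20}, {"travel": [0, 0, 20], "turn": 0, "gripper": 20}, {"travel": [0, 0, 25], "turn": 0, "gripper": 20}, {"travel": [0, 0, 25], "turn": 0, "gripper": 20}]'

```text
t: 3.95
tcp_pos: [0.5088, -0.1638, 0.259]
orientation: [0.261, 0.965, 0.0, -0.001]
contact_force: [0.8, -0.7, -2.8]
grip_width: 0.382
```

Call:
drive_tool --series '[{"travel": [0, 0, 25], "turn": 0, "gripper": 20}, {"travel": [0, 0, 15], "turn": 0, "gripper": 20}, {"travel": [0, 0, 5], "turn": 0, "gripper": 20}, {"travel": [0, 0, 0], "turn": 0, "gripper": 20}]'

```text
t: 4.28
tcp_pos: [0.5096, -0.1641, 0.304]
orientation: [0.261, 0.965, -0.0, 0.001]
contact_force: [0.3, 0.7, -3.2]
grip_width: 0.378
```

```bash
python3 - <<'E'
from h import *
s=manip.sense();print({k:np.round(s[k],4) for k in('t','tcp_pos','joints','orientation','contact_force','ft_torque','grip_width')})
p,d=cam('side','d');cv2.imwrite('pics/d1.png',cv2.resize(p[200:400,220:390,::-1],None,fx=3,fy=3,interpolation=cv2.INTER_CUBIC))
E
```

```text
{'t': np.float64(4.2833), 'tcp_pos': array([ 0.5096, -0.1641,  0.304 ]), 'joints': array([-0.3985,  0.2394,  1.5584, -0.    ,  1.3425, -1.4416]), 'orientation': array([ 2.608e-01,  9.654e-01, -1.000e-04,  6.000e-04]), 'contact_force': array([ 0.2598,  0.6853, -3.164 ]), 'ft_torque': array([-0.0519, -0.0206,  0.0054]), 'grip_width': np.float64(0.378)}
```

View pics/d1.png

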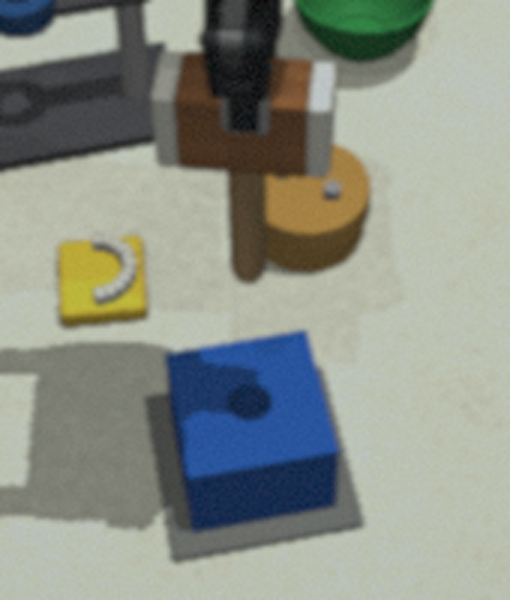

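Call:
drive_tool --series '[{"travel": [-1, 15, 0], "turn": 0.014, "gripper": 20}, {"travel": [-2, 25, 0], "turn": 0.014, "gripper": 20}, {"travel": [-3, 34, 0], "turn": 0.014, "gripper": 20}, {"travel": [-3, 34, 0], "turn": 0.014, "gripper": 20}, {"travel": [-3, 34, 0], "turn": 0.014, "gripper": 20}, {"travel": [-3, 34, 0], "turn": 0.014, "gripper": 20}, {"travel": [-3, 34, 0], "turn": 0.014, "gripper": 20}, {"travel": [-3, 34, 0], "turn": 0.014, "gripper": 20}]'

```text
t: 5.0
tcp_pos: [0.4873, 0.0814, 0.3016]
orientation: [0.206, 0.979, -0.0, -0.001]
contact_force: [0.9, -0.5, -3.2]
grip_width: 0.381
```

Call:
drive_tool --series '[{"travel": [-2, 34, 0], "turn": 0.014, "gripper": 20}, {"travel": [-1, 34, 0], "turn": 0.014, "gripper": 20}, {"travel": [-1, 22, 0], "turn": 0, "gripper": 20}, {"travel": [-1, 13, 0], "turn": 0, "gripper": 20}, {"travel": [0, 0, 0], "turn": 0, "gripper": 20}, {"travel": [0, 0, 0], "turn": 0, "gripper": 20}]'

```text
t: 5.5
tcp_pos: [0.4831, 0.1826, 0.3022]
orientation: [0.192, 0.981, -0.001, -0.001]
contact_force: [-0.5, -0.5, -2.9]
grip_width: 0.382
```

```bash
python3 - <<'E'
from h import *
s=manip.sense();print({k:np.round(s[k],4) for k in('t','tcp_pos','joints','orientation','contact_force','ft_torque','grip_width')})
p,d=cam('side','e');cv2.imwrite('pics/e1.png',cv2.resize(p[120:250,170:290,::-1],None,fx=4.6,fy=4.6,interpolation=cv2.INTER_CUBIC))
p,d=cam('top','e');cv2.imwrite('pics/e2.png',cv2.resize(p[260:360,170:270,::-1],None,fx=6,fy=6,interpolation=cv2.INTER_CUBIC))
E
```

```text
{'t': np.float64(5.5), 'tcp_pos': array([0.4831, 0.1826, 0.3022]), 'joints': array([ 2.7150e-01,  2.0540e-01,  1.6055e+00, -4.0000e-04,  1.3327e+00,
       -9.1220e-01]), 'orientation': array([ 1.923e-01,  9.813e-01, -6.000e-04, -8.000e-04]), 'contact_force': array([-0.5468, -0.5264, -2.9395]), 'ft_torque': array([-0.0428,  0.0085,  0.0314]), 'grip_width': np.float64(0.3817)}
```

View pics/e1.png

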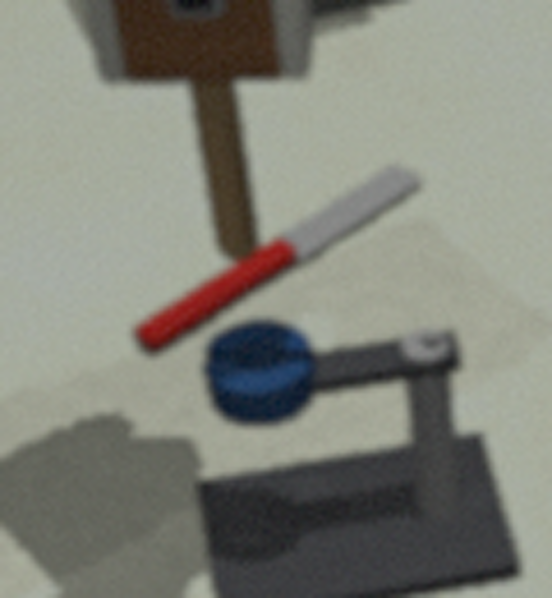

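View pics/e2.png

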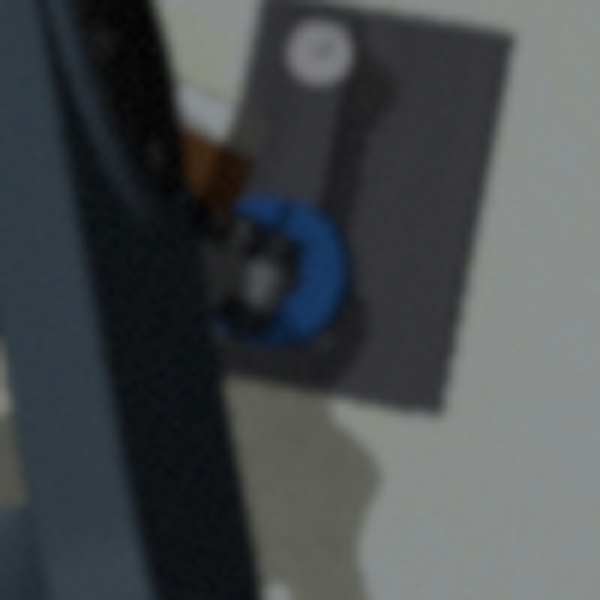

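```bash
python3 - <<'E'
from h import *
Z=np.load('e_side.npz');p=Z['p'].copy()
def cyl(x,y,z0,z1,r):
    th=np.linspace(0,2*np.pi,40);return [proj('side',np.c_[x+r*np.cos(th),y+r*np.sin(th),0*th+z]) for z in(z0,z1)]
s=8;x0,y0=195,135
im=cv2.resize(p[y0:y0+75,x0:x0+80,::-1],None,fx=s,fy=s,interpolation=cv2.INTER_CUBIC)
def dr(c,col):
    cv2.polylines(im,[np.round((c-[x0,y0]+.5)*s).astype(int)],True,col,1)
for r in(.026,.012):
    dr(cyl(.482,.183,.130,.108,r)[0],(0,255,0))
dr(cyl(.482,.183,.130,.108,.026)[1],(0,200,200))
f=cyl(.4820,.1837,.191,.285,.0100)
dr(cyl(.4820,.1837,.191,.285,.0075)[0],(0,0,255));dr(f[1],(0,0,255));dr(cyl(.4820,.1837,.197,.285,.01)[0],(255,0,255))
cv2.imwrite('pics/e3.png',im)
E
```

```text
(no output)
```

View pics/e3.png

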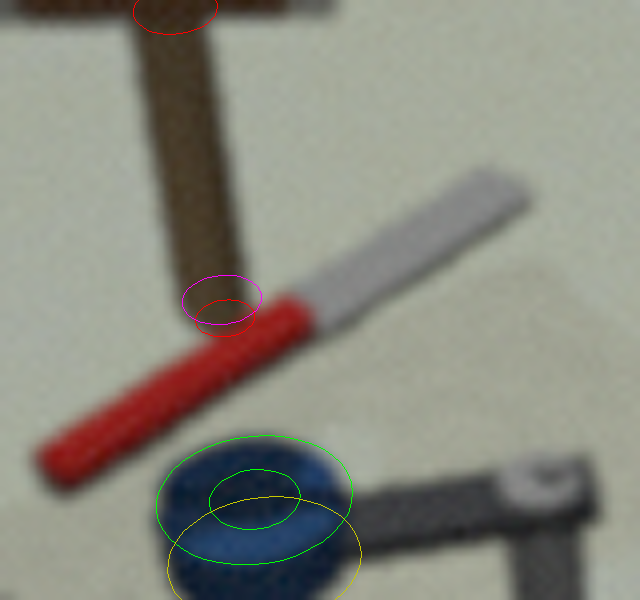

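```bash
python3 - <<'E'
from h import *
# handle centerline in side image: per-row edges
for tag,(ax,ay,zf),rows,cols in(('e',(.482,.1837,.191),(140,170),(205,235)),('d',(.5085,-.163,.193),(260,290),(285,325))):
    p=np.load(f'{tag}_side.npz')['p'].astype(float)
    for v in range(rows[0],rows[1],3):
        r=p[v,cols[0]:cols[1]]
        w=np.clip(r[:,2]*0+ (r[:4].mean()+r[-4:].mean())/2 - r.mean(1),0,None);w[w<0.3*w.max()]=0
        u=(w*np.arange(cols[0],cols[1])).sum()/w.sum()
        zz=np.linspace(zf,zf+.1,200);q=proj('side',np.c_[0*zz+ax,0*zz+ay,zz]);k=np.argmin(abs(q[:,1]-v))
        print(tag,v,round(u,2),'pred',round(q[k,0],2),'z',round(zz[k],3),'width',(w>.5*w.max()).sum(),round(u-q[k,0],2))
E
python3 - <<'E'
import sys;sys.path.insert(0,'.')
from h import *
p=np.load('e_side.npz')['p'];cv2.imwrite('pics/e4.png',cv2.resize(p[85:185,165:265,::-1],None,fx=6,fy=6,interpolation=cv2.INTER_CUBIC))
E
```

```text
e 140 216.04 pred 217.07 z 0.275 width 9 -1.03
e 143 216.56 pred 217.56 z 0.268 width 10 -1.0
e 146 217.03 pred 218.04 z 0.261 width 9 -1.01
e 149 217.52 pred 218.52 z 0.254 width 10 -1.0
e 152 217.97 pred 218.99 z 0.247 width 9 -1.02
e 155 218.58 pred 219.49 z 0.239 width 10 -0.91
e 158 219.05 pred 219.95 z 0.232 width 9 -0.9
e 161 219.55 pred 220.45 z 0.225 width 10 -0.89
e 164 220.07 pred 220.93 z 0.217 width 9 -0.86
e 167 220.59 pred 221.41 z 0.21 width 10 -0.82
d 260 306.67 pred 302.79 z 0.269 width 13 3.88
d 263 305.33 pred 302.84 z 0.262 width 13 2.49
d 266 306.37 pred 302.89 z 0.255 width 12 3.48
d 269 304.74 pred 302.94 z 0.248 width 12 1.8
d 272 306.25 pred 302.99 z 0.241 width 12 3.26
d 275 305.77 pred 303.04 z 0.234 width 16 2.73
d 278 310.09 pred 303.09 z 0.226 width 28 6.99
d 281 310.99 pred 303.14 z 0.219 width 27 7.85
d 284 311.06 pred 303.19 z 0.211 width 27 7.87
d 287 311.23 pred 303.25 z 0.203 width 27 7.98
```

View pics/e4.png

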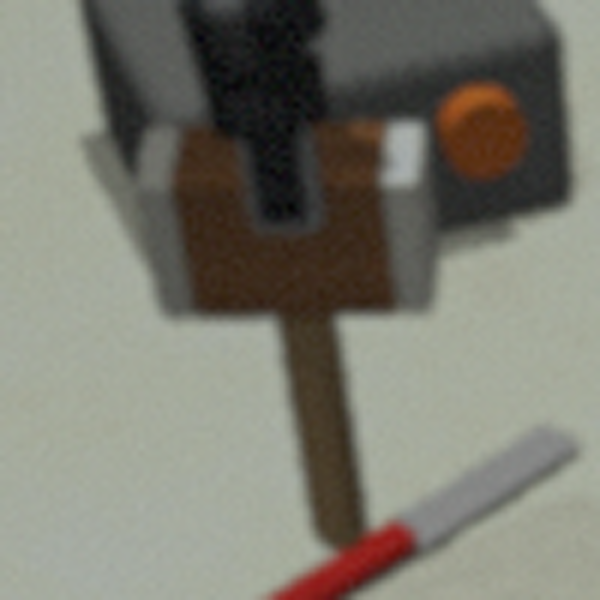

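```bash
python3 - <<'E'
from h import *
a=proj('side',[[.482,.1837,.13],[.492,.1837,.13],[.482,.1937,.13]]);J=np.array([a[1]-a[0],a[2]-a[0]]).T/10;print('J px/mm',J)
for tag in('a','e'):
  p=np.load(tag+'_side.npz')['p'].astype(float)
  q=p[183:217,205:249];b=q[:,:,2]-q[:,:,0]
  b=np.clip(b+0,0,None);m=b>0.35*np.percentile(b,95)
  for v in range(5,28,3):
    k=np.nonzero(m[v])[0]
    if len(k): print(tag,183+v,205+k.min(),205+k.max(),205+(k.min()+k.max())/2,end=' | ')
  print()
th=np.linspace(0,2*np.pi,400)
P=np.vstack([np.c_[.482+.026*np.cos(th),.183+.026*np.sin(th),0*th+h] for h in(.130,.108)])
h=cv2.convexHull(proj('side',P).astype(np.float32));M=np.zeros((480*8,640*8),np.uint8);cv2.fillConvexPoly(M,np.round((h+.5)*8).astype(int),1)
for v in range(188,212,3):
    k=np.nonzero(M[int((v+.5)*8)])[0]
    if len(k):print(v,k.min()/8-.5,k.max()/8-.5,(k.min()+k.max())/16-.5,end=' | ')
a=proj('side',[[.482,.1837,.25],[.492,.1837,.25],[.482,.1937,.25]]);J=np.array([a[1]-a[0],a[2]-a[0]]).T/10;print('J',J)
E
```

```text
J px/mm [[ 0.44710471 -0.14640696]
 [-0.12861201 -0.28131608]]
a 191 220 233 226.5 | a 194 216 236 226.0 | a 197 216 236 226.0 | a 200 215 237 226.0 | a 203 216 236 226.0 | a 206 218 235 226.5 | a 209 219 232 225.5 | 
e 191 222 233 227.5 | e 194 217 236 226.5 | e 197 216 237 226.5 | e 200 215 238 226.5 | e 203 216 237 226.5 | e 206 217 236 226.5 | e 209 219 233 226.0 | 
191 218.875 235.5 227.1875 | 194 215.5 238.125 226.8125 | 197 214.0 238.75 226.375 | 200 214.375 239.125 226.75 | 203 214.875 239.5 227.1875 | 206 215.375 239.125 227.25 | 209 216.625 236.875 226.75 | J [[ 0.48832306 -0.15481309]
 [-0.12627898 -0.27793636]]
```

Call:
drive_tool --series '[{"travel": [0.9, 1.3, -10], "turn": 0, "gripper": 20}, {"travel": [0, 0, -20], "turn": 0, "gripper": 20}, {"travel": [0, 0, -15], "turn": 0, "gripper": 20}, {"travel": [0, 0, -8], "turn": 0, "gripper": 20}, {"travel": [0, 0, 0], "turn": 0, "gripper": 20}, {"travel": [0, 0, 0], "turn": 0, "gripper": 20}]'

```text
t: 6.1
tcp_pos: [0.4845, 0.1838, 0.2503]
orientation: [0.193, 0.981, -0.0, -0.0]
contact_force: [-0.3, -0.2, -1.9]
grip_width: 0.381
```

```bash
python3 - <<'E'
from h import *
s=manip.sense();print({k:np.round(s[k],4) for k in('t','tcp_pos','orientation','contact_force','ft_torque')})
p,d=cam('side','f');cv2.imwrite('pics/f1.png',cv2.resize(p[130:220,180:270,::-1],None,fx=6.5,fy=6.5,interpolation=cv2.INTER_CUBIC))
E
```

```text
{'t': np.float64(6.1), 'tcp_pos': array([0.4845, 0.1838, 0.2503]), 'orientation': array([ 1.930e-01,  9.812e-01, -1.000e-04, -2.000e-04]), 'contact_force': array([-0.2977, -0.2424, -1.8762]), 'ft_torque': array([-0.0551, -0.0009,  0.0066])}
```

View pics/f1.png

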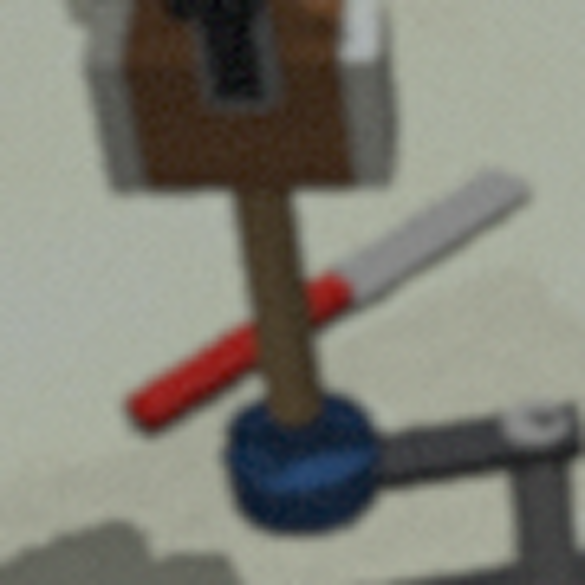

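Call:
drive_tool --series '[{"travel": [0, 0, -3], "turn": 0, "gripper": 20}, {"travel": [0, 0, -3], "turn": 0, "gripper": 20}, {"travel": [0, 0, -2], "turn": 0, "gripper": 20}, {"travel": [0, 0, -2], "turn": 0, "gripper": 20}, {"travel": [0, 0, -2], "turn": 0, "gripper": 20}, {"travel": [0, 0, -2], "turn": 0, "gripper": 20}, {"travel": [0, 0, 0], "turn": 0, "gripper": 20}]'

```text
t: 6.73
tcp_pos: [0.4842, 0.1842, 0.2359]
orientation: [0.193, 0.981, -0.0, -0.0]
contact_force: [0.0, -0.2, -3.4]
grip_width: 0.378
```

Call:
drive_tool --series '[{"travel": [0, 0, -2], "turn": 0, "gripper": 20}, {"travel": [0, 0, -2], "turn": 0, "gripper": 20}, {"travel": [0, 0, -2], "turn": 0, "gripper": 20}, {"travel": [0, 0, 0], "turn": 0, "gripper": 20}]'

```text
t: 7.07
tcp_pos: [0.4842, 0.1842, 0.2298]
orientation: [0.193, 0.981, -0.0, -0.0]
contact_force: [-0.2, -1.1, -3.3]
grip_width: 0.38
```

Call:
drive_tool --series '[{"travel": [0, 0, -5], "turn": 0, "gripper": 20}, {"travel": [0, 0, -7], "turn": 0, "gripper": 20}, {"travel": [0, 0, -7], "turn": 0, "gripper": 20}, {"travel": [0, 0, -7], "turn": 0, "gripper": 20}, {"travel": [0, 0, -5], "turn": 0, "gripper": 20}, {"travel": [0, 0, 0], "turn": 0, "gripper": 20}]'

```text
t: 7.57
tcp_pos: [0.4838, 0.184, 0.1979]
orientation: [0.193, 0.981, -0.0, -0.001]
contact_force: [-0.7, -0.1, -2.6]
grip_width: 0.38
```

Call:
drive_tool --series '[{"travel": [0, 0, -7], "turn": 0, "gripper": 20}, {"travel": [0, 0, -7], "turn": 0, "gripper": 20}, {"travel": [0, 0, -7], "turn": 0, "gripper": 20}, {"travel": [0, 0, -7], "turn": 0, "gripper": 20}, {"travel": [0, 0, -5], "turn": 0, "gripper": 20}, {"travel": [0, 0, -3], "turn": 0, "gripper": 20}, {"travel": [0, 0, 0], "turn": 0, "gripper": 20}]'

```text
t: 8.15
tcp_pos: [0.4841, 0.1841, 0.1626]
orientation: [0.193, 0.981, -0.0, -0.0]
contact_force: [-0.3, -0.5, -2.5]
grip_width: 0.382
```

```bash
python3 - <<'E'
from h import *
s=manip.sense();print({k:np.round(s[k],4) for k in('t','tcp_pos','orientation','contact_force','ft_torque')})
p,d=cam('side','g');cv2.imwrite('pics/g1.png',cv2.resize(p[150:230,180:270,::-1],None,fx=7,fy=7,interpolation=cv2.INTER_CUBIC))
E
```

```text
{'t': np.float64(8.15), 'tcp_pos': array([0.4841, 0.1841, 0.1626]), 'orientation': array([ 1.927e-01,  9.813e-01, -2.000e-04, -5.000e-04]), 'contact_force': array([-0.2591, -0.4952, -2.4888]), 'ft_torque': array([-0.0026,  0.0679,  0.0493])}
```

View pics/g1.png

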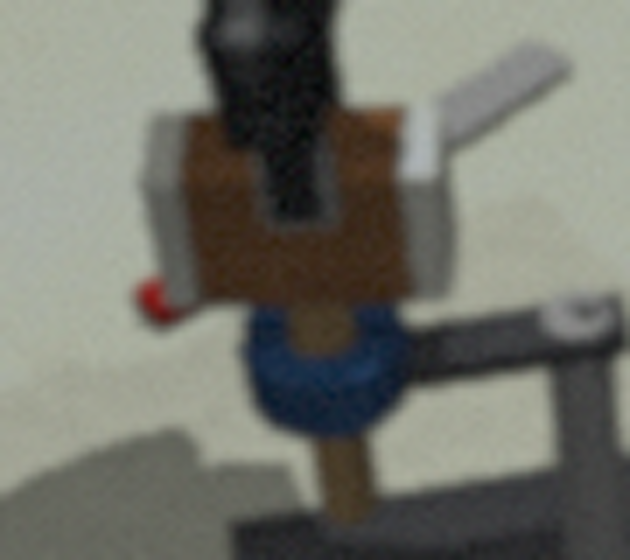

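Call:
drive_tool --series '[{"travel": [0, 0, -3], "turn": 0, "gripper": 20}, {"travel": [0, 0, -3], "turn": 0, "gripper": 20}, {"travel": [0, 0, -2], "turn": 0, "gripper": 20}, {"travel": [0, 0, -2], "turn": 0, "gripper": 20}, {"travel": [0, 0, -1], "turn": 0, "gripper": 20}, {"travel": [0, 0, 0], "turn": 0, "gripper": 20}]'

```text
t: 8.7
tcp_pos: [0.4843, 0.1842, 0.1521]
orientation: [0.193, 0.981, -0.0, -0.0]
contact_force: [0.1, 0.7, -2.3]
grip_width: 0.383
```

Call:
drive_tool --series '[{"travel": [0, 0, -1], "turn": 0, "gripper": 20}, {"travel": [0, 0, -1], "turn": 0, "gripper": 20}, {"travel": [0, 0, 0], "turn": 0, "gripper": 20}]'

```text
t: 8.95
tcp_pos: [0.4843, 0.1842, 0.1502]
orientation: [0.193, 0.981, -0.0, -0.0]
contact_force: [0.0, -0.2, -2.8]
grip_width: 0.383
```

Call:
drive_tool --series '[{"travel": [0, 0, -0.7], "turn": 0, "gripper": 20}, {"travel": [0, 0, -0.7], "turn": 0, "gripper": 20}, {"travel": [0, 0, 0], "turn": 0, "gripper": 20}]'

```text
t: 9.2
tcp_pos: [0.4843, 0.1842, 0.1488]
orientation: [0.193, 0.981, -0.0, -0.0]
contact_force: [-0.0, -0.5, -3.1]
grip_width: 0.382
```

Call:
drive_tool --series '[{"travel": [0, 0, -0.7], "turn": 0, "gripper": 20}, {"travel": [0, 0, -0.7], "turn": 0, "gripper": 20}, {"travel": [0, 0, 0], "turn": 0, "gripper": 20}]'

```text
t: 9.45
tcp_pos: [0.4843, 0.1842, 0.1474]
orientation: [0.193, 0.981, -0.0, -0.0]
contact_force: [-0.3, -0.5, -2.7]
grip_width: 0.382
```

Call:
drive_tool --series '[{"travel": [0, 0, -0.7], "turn": 0, "gripper": 20}, {"travel": [0, 0, -0.7], "turn": 0, "gripper": 20}, {"travel": [0, 0, 0], "turn": 0, "gripper": 20}]'

```text
t: 9.7
tcp_pos: [0.4843, 0.1842, 0.1459]
orientation: [0.193, 0.981, -0.0, -0.0]
contact_force: [-0.6, -0.7, -2.2]
grip_width: 0.382
```

Call:
drive_tool --series '[{"travel": [0, 0, -0.7], "turn": 0, "gripper": 20}, {"travel": [0, 0, -0.7], "turn": 0, "gripper": 20}, {"travel": [0, 0, 0], "turn": 0, "gripper": 20}]'

```text
t: 9.95
tcp_pos: [0.4843, 0.1841, 0.1446]
orientation: [0.193, 0.981, -0.0, -0.0]
contact_force: [0.0, -0.5, -2.7]
grip_width: 0.383
```

Call:
drive_tool --series '[{"travel": [0, 0, -0.7], "turn": 0, "gripper": 20}, {"travel": [0, 0, -0.7], "turn": 0, "gripper": 20}, {"travel": [0, 0, 0], "turn": 0, "gripper": 20}]'

```text
t: 10.2
tcp_pos: [0.4843, 0.1842, 0.1431]
orientation: [0.193, 0.981, -0.0, -0.0]
contact_force: [-0.8, -0.6, -3.9]
grip_width: 0.383
```

Call:
drive_tool --series '[{"travel": [0, 0, -0.5], "turn": 0, "gripper": 20}, {"travel": [0, 0, -0.5], "turn": 0, "gripper": 20}, {"travel": [0, 0, 0], "turn": 0, "gripper": 20}]'

```text
t: 10.45
tcp_pos: [0.4844, 0.1842, 0.1422]
orientation: [0.193, 0.981, -0.0, -0.0]
contact_force: [0.2, 0.1, -3.2]
grip_width: 0.383
```

Call:
drive_tool --series '[{"travel": [0, 0, -0.4], "turn": 0, "gripper": 20}, {"travel": [0, 0, 0], "turn": 0, "gripper": 20}]'

```text
t: 10.62
tcp_pos: [0.4844, 0.1842, 0.1418]
orientation: [0.193, 0.981, -0.0, -0.0]
contact_force: [-0.3, 0.2, -2.6]
grip_width: 0.38
```

Call:
drive_tool --series '[{"travel": [0, 0, -0.4], "turn": 0, "gripper": 20}, {"travel": [0, 0, 0], "turn": 0, "gripper": 20}]'

```text
t: 10.78
tcp_pos: [0.4844, 0.1842, 0.1414]
orientation: [0.193, 0.981, -0.0, -0.0]
contact_force: [0.3, -0.5, -2.6]
grip_width: 0.378
```

Call:
drive_tool --series '[{"travel": [0, 0, -0.4], "turn": 0, "gripper": 20}, {"travel": [0, 0, 0], "turn": 0, "gripper": 20}]'

```text
t: 10.95
tcp_pos: [0.4844, 0.1842, 0.1411]
orientation: [0.193, 0.981, -0.0, 0.0]
contact_force: [-0.9, -1.1, -2.5]
grip_width: 0.382
```

Call:
drive_tool --series '[{"travel": [0, 0, -0.4], "turn": 0, "gripper": 20}, {"travel": [0, 0, 0], "turn": 0, "gripper": 20}]'

```text
t: 11.12
tcp_pos: [0.4844, 0.1842, 0.1406]
orientation: [0.193, 0.981, -0.0, -0.0]
contact_force: [-0.6, -0.3, -2.2]
grip_width: 0.379
```

Call:
drive_tool --series '[{"travel": [0, 0, -0.4], "turn": 0, "gripper": 20}, {"travel": [0, 0, 0], "turn": 0, "gripper": 20}]'

```text
t: 11.28
tcp_pos: [0.4844, 0.1842, 0.1402]
orientation: [0.193, 0.981, -0.0, -0.0]
contact_force: [0.5, -0.7, -3.4]
grip_width: 0.384
```

Call:
drive_tool --series '[{"travel": [0, 0, -0.4], "turn": 0, "gripper": 20}, {"travel": [0, 0, 0], "turn": 0, "gripper": 20}]'

```text
t: 11.45
tcp_pos: [0.4844, 0.1842, 0.1399]
orientation: [0.193, 0.981, 0.0, 0.0]
contact_force: [-1.3, -1.1, -2.5]
grip_width: 0.379
```

Call:
drive_tool --series '[{"travel": [0, 0, -0.3], "turn": 0, "gripper": 20}, {"travel": [0, 0, 0], "turn": 0, "gripper": 20}]'

```text
t: 11.62
tcp_pos: [0.4844, 0.1842, 0.1399]
orientation: [0.193, 0.981, 0.0, 0.0]
contact_force: [-2.8, -1.2, 2.8]
grip_width: 0.384
```

Call:
drive_tool --series '[{"travel": [0, 0, -0.2], "turn": 0, "gripper": 20}, {"travel": [0, 0, 0], "turn": 0, "gripper": 20}]'

```text
t: 11.78
tcp_pos: [0.4845, 0.1842, 0.1399]
orientation: [0.193, 0.981, 0.0, 0.0]
contact_force: [-3.0, -2.3, 5.5]
grip_width: 0.381
```

```bash
python3 - <<'E'
from h import *
s=manip.sense();print({k:np.round(s[k],4) for k in('t','tcp_pos','orientation','contact_force','ft_torque')})
p,d=cam('side','i');cv2.imwrite('pics/i1.png',cv2.resize(p[150:230,180:270,::-1],None,fx=7,fy=7,interpolation=cv2.INTER_CUBIC))
E
```

```text
{'t': np.float64(11.7833), 'tcp_pos': array([0.4845, 0.1842, 0.1399]), 'orientation': array([1.927e-01, 9.813e-01, 1.000e-04, 2.000e-04]), 'contact_force': array([-3.0117, -2.3377,  5.4621]), 'ft_torque': array([-0.4931,  0.6037, -0.0106])}
```

View pics/i1.png

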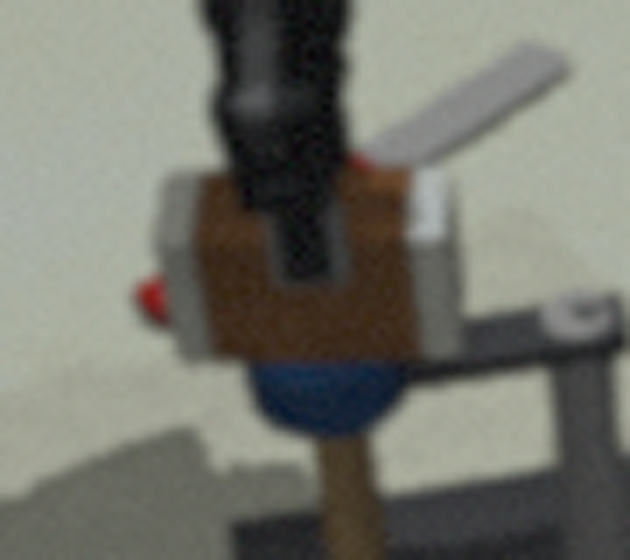

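Call:
drive_tool --series '[{"travel": [-0.2, -0.2, 0.3], "turn": 0, "gripper": 20}, {"travel": [0, 0, 0], "turn": 0, "gripper": 20}]'

```text
t: 12.0
tcp_pos: [0.4844, 0.1842, 0.1399]
orientation: [0.193, 0.981, 0.0, 0.0]
contact_force: [-1.2, -0.1, 3.5]
grip_width: 0.378
```

Call:
drive_tool --series '[{"travel": [0, 0, 0], "turn": 0, "gripper": 34}, {"travel": [0, 0, 0], "turn": 0, "gripper": 38}, {"travel": [0, 0, 0], "turn": 0, "gripper": 42}, {"travel": [0, 0, 0], "turn": 0, "gripper": 50}, {"travel": [0, 0, 0], "turn": 0, "gripper": 60}, {"travel": [0, 0, 0], "turn": 0, "gripper": 70}, {"travel": [0, 0, 0], "turn": 0, "gripper": 70}, {"travel": [0, 0, 0], "turn": 0, "gripper": 70}]'

```text
t: 12.67
tcp_pos: [0.4842, 0.184, 0.1397]
orientation: [0.193, 0.981, 0.0, 0.0]
contact_force: [-0.7, 0.1, -0.2]
grip_width: 0.821
```

```bash
python3 - <<'E'
from h import *
s=manip.sense();print({k:np.round(s[k],4) for k in('t','tcp_pos','orientation','contact_force','ft_torque','grip_width')})
p,d=cam('side','j');cv2.imwrite('pics/j1.png',cv2.resize(p[150:230,180:270,::-1],None,fx=7,fy=7,interpolation=cv2.INTER_CUBIC))
E
```

```text
{'t': np.float64(12.6667), 'tcp_pos': array([0.4842, 0.184 , 0.1397]), 'orientation': array([0.1927, 0.9813, 0.    , 0.    ]), 'contact_force': array([-0.652 ,  0.0645, -0.1751]), 'ft_torque': array([0.0209, 0.0024, 0.0053]), 'grip_width': np.float64(0.8206)}
```

View pics/j1.png

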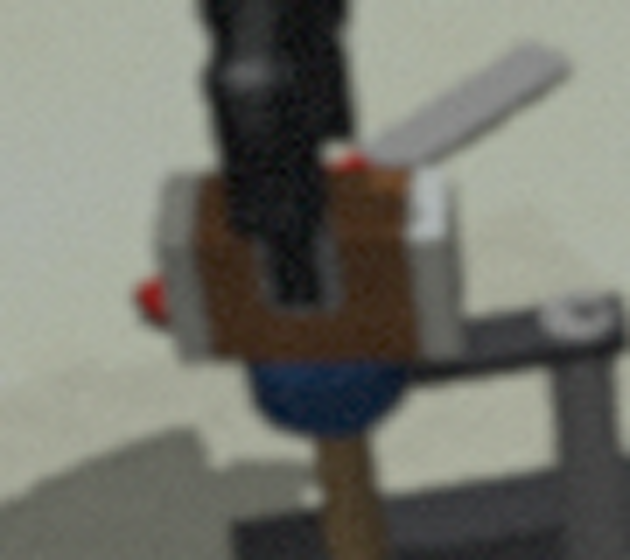

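The mallet is released and sitting on the ring. I'll retreat straight up, then back away to check it.

Call:
drive_tool --series '[{"travel": [0, 0, 5], "turn": 0, "gripper": 70}, {"travel": [0, 0, 15], "turn": 0, "gripper": 70}, {"travel": [0, 0, 25], "turn": 0, "gripper": 70}, {"travel": [0, 0, 30], "turn": 0, "gripper": 70}, {"travel": [0, 0, 30], "turn": 0, "gripper": 70}, {"travel": [0, 0, 10], "turn": 0, "gripper": 70}]'

```text
t: 13.22
tcp_pos: [0.4855, 0.1844, 0.2593]
orientation: [0.193, 0.981, 0.001, 0.003]
contact_force: [0.6, 0.3, 1.2]
grip_width: 0.818
```

Call:
drive_tool --series '[{"travel": [-15, 25, 0], "turn": 0, "gripper": 70}, {"travel": [-20, 30, 0], "turn": 0, "gripper": 70}, {"travel": [-20, 30, 0], "turn": 0, "gripper": 70}, {"travel": [-20, 30, 0], "turn": 0, "gripper": 70}, {"travel": [-20, 30, 0], "turn": 0, "gripper": 70}, {"travel": [-15, 25, 0], "turn": 0, "gripper": 70}, {"travel": [-10, 15, 0], "turn": 0, "gripper": 70}, {"travel": [0, 0, 0], "turn": 0, "gripper": 70}]'

```text
t: 13.88
tcp_pos: [0.3623, 0.3712, 0.2546]
orientation: [0.191, 0.982, 0.0, -0.0]
contact_force: [0.2, 1.3, -0.0]
grip_width: 0.815
```

```bash
python3 - <<'E'
from h import *
s=manip.sense();print({k:np.round(s[k],4) for k in('t','tcp_pos','contact_force','grip_width')})
for n,b in(('side',(150,230,180,270)),('top',(250,330,170,270))):
    p,d=cam(n,'k');cv2.imwrite(f'pics/k1{n}.png',cv2.resize(p[b[0]:b[1],b[2]:b[3],::-1],None,fx=6,fy=6,interpolation=cv2.INTER_CUBIC))
    uv,W=cloud(n,d);k=(abs(W[:,0]-.483)<.06)&(abs(W[:,1]-.184)<.06)&(W[:,2]>.15)
    w=W[k];z=np.percentile(w[:,2],[50,90,99]);t=w[w[:,2]>.172]
    A=np.c_[t[:,:2]-t[:,:2].mean(0),np.ones(len(t))];c=np.linalg.lstsq(A,t[:,2],rcond=None)[0]
    print(n,len(t),'top plane slope',c[:2].round(3),'z',c[2].round(4),cv2.minAreaRect((t[:,:2]*1000).astype(np.float32)))
E
```

```text
{'t': np.float64(13.8833), 'tcp_pos': array([0.3623, 0.3712, 0.2546]), 'contact_force': array([ 0.2214,  1.2949, -0.0426]), 'grip_width': np.float64(0.8149)}
side 554 top plane slope [0.036 0.081] z 0.1788 ((480.4407958984375, 183.06906127929688), (37.70425033569336, 88.88932037353516), 65.55506134033203)
top 786 top plane slope [0.015 0.022] z 0.1798 ((482.80853271484375, 184.38937377929688), (35.56702423095703, 87.57976531982422), 67.90422058105469)
```

View pics/k_side.png

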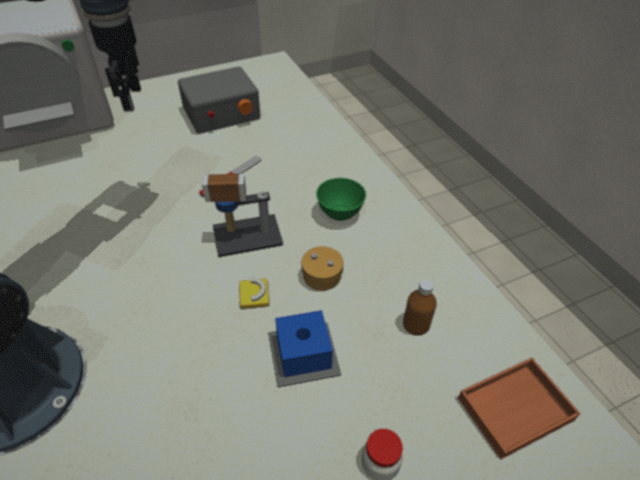

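View pics/k1side.png

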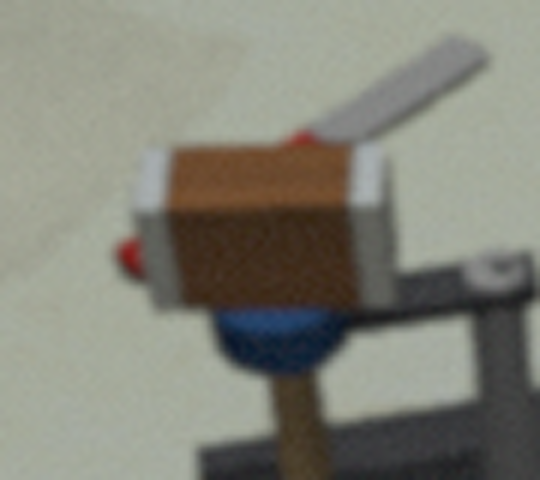

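View pics/k1top.png

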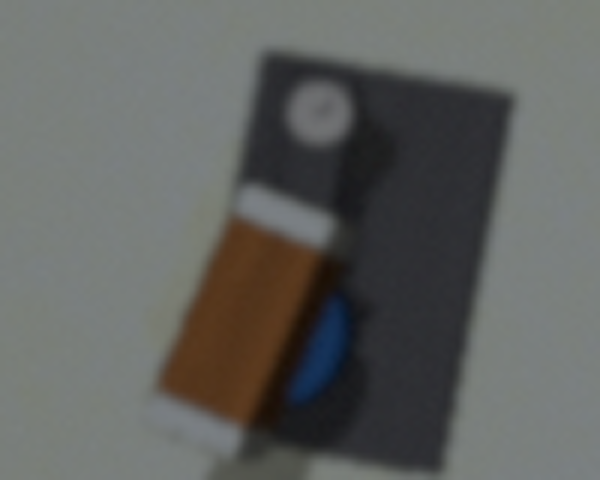

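```bash
python3 - <<'E'
from h import *
for n in('side','top'):
    d=np.load(f'k_{n}.npz')['d'];uv,W=cloud(n,d);R=np.array([np.cos(-.387),np.sin(-.387)])
    q=W[:,:2]-[.483,.184];a=q@R;b=q@np.array([-R[1],R[0]])
    k=(abs(a)<.036)&(abs(b)<.011)&(W[:,2]>.16);A=np.c_[a[k],b[k],np.ones(k.sum())];print(n,np.linalg.lstsq(A,W[k,2],rcond=None)[0].round(4))
    d0=np.load(f'a_{n}.npz')['d'];uv,W=cloud(n,d0);R=np.array([np.cos(-.53),np.sin(-.53)])
    q=W[:,:2]-[.5085,-.163];a=q@R;b=q@np.array([-R[1],R[0]])
    k=(abs(a)<.036)&(abs(b)<.011)&(W[:,2]>.14);A=np.c_[a[k],b[k],np.ones(k.sum())];print('before',n,np.linalg.lstsq(A,W[k,2],rcond=None)[0].round(4))
E
```

```text
side [0.0019 0.0009 0.1798]
before side [0.0013 0.0144 0.1563]
top [ 0.0071 -0.0102  0.1801]
before top [0.0071 0.0072 0.156 ]
```

The head top is level (slope under 0.011) and at 0.180 m, as it should be when fully home. I'll hand in now.

```bash
python3 -c "
from station import manip
print(manip.finish_job())"
```

```text
the job is handed in; nothing more can be done
None
```

The mallet now hangs upright in the blue ring, pin in the slot and head fully home. I handed the job in at about 14 s. I gripped it across the head, lifted it straight up out of the drip stand and lowered it handle-first through the ring.

**No turning by feel:** the slot's angle was visible in the pictures, so I lined the pin up at about -0.39 rad (world) before lowering. It dropped in without catching, so no feeling for the slot was needed. The first contact I felt was the head landing on the ring, at about 8 N more than the free-hanging reading. That is well under the 40 N limit.

**Last checks, with the gripper clear:**
- **Height:** both cameras put the head's top at 0.180 m, which is fully home. It would read 0.188 m if the pin were on the ring's face.
- **Level:** the head's slope is at most 0.010.
- **Force:** the wrist read about zero as soon as I let go, so the gripper was no longer touching the mallet.
- **Other things:** by eye in the last side picture, everything else looks where it was; I did not measure their positions.

**Disagreements:** the two cameras differed by 2–3 mm on the ring's position, and one outline fit from the side view was poor, so I discarded it. A rough check of the head's slope gave 0.08 because it included the head's side faces; refitting the top face alone gave the figure above.

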